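# Make up two gilding kits

### The job

Make up the two gilding kits from the stock on the table. In the three-bay tray, the jar goes in the bay next to the pull tab, the stubby brush in the middle bay and the cork block in the bay farthest from the tab; in the two-bay tray, the bottle goes in the bay next to the pull tab and the moulding sample in the other. Each must stand the way up it stands now, flat on the floor of its bay; do not disturb the coffee cup, the white dish or the flat brush that lies on the table.

Things in the scene. Friction and masses are not known exactly. Their poses are not given: they have to be found in the camera images.
- jar_mid (a point): Squat round jar, amber glass with a full-width flat steel lid; 60 mm diameter, 56 mm tall, stands on the table. Origin at its centre, half-way up; z is up. 
- bottle_mid (a point): White plastic bottle with a black cap; body 48 mm diameter up to 50 mm above its foot, narrowing to a cap of 28 mm diameter from 58 mm to the top; 76 mm tall, stands on the table. Origin at its centre, half-way up; z is up. 
- stubby_mid (a point): Stubby stencil brush standing on its stiff grey bristles; foot 44 mm diameter, brass collar (39 mm diameter) 20 to 30 mm above the foot, wooden handle 26 mm diameter from 30 mm up to the top; 72 mm tall. Origin at its centre, half-way up; z is up. Grip it by the handle, some 10 to 20 mm above the origin.
- block_mid (a point): Cork sanding block, plain rounded block 64 mm (its x) x 48 mm (its y) x 46 mm tall, lies flat on the table; grip across its y. Origin at its centre, half-way up; z is up. 
- moulding_mid (a point): Short offcut of picture-frame moulding, brown wood, 66 mm long (its x) x 40 mm wide (its y) x 44 mm tall, with two steps rising towards its +y side; full width up to 30 mm above its foot, 26 mm wide to 38 mm, 12 mm wide to 44 mm. Grip across its y, on the full-width part. Origin at its centre, half-way up; z is up. 
- tray3: Wooden tray, three bays in a row, 276 x 96 mm. Fixed. Origin: centre of its underside, on the table; x along the row towards the pull tab, z up. Bays 84 mm square, floor 5 mm above the table; walls and dividers 6 mm thick, tops 12 mm above the table. Pull tab: dark tongue with a black dot, 34 x 40 mm, 8 mm high, at the +x end. Bay centres at x = +90 mm (next to the tab), 0 (middle) and -90 mm (farthest), y = 0.
- tray2: Wooden tray, two bays in a row, 186 x 96 mm. Fixed. Origin: centre of its underside, on the table; x along the row towards the pull tab, z up. Bays 84 mm square, floor 5 mm above the table; walls and dividers 6 mm thick, tops 12 mm above the table. Pull tab: dark tongue with a black dot, 34 x 40 mm, 8 mm high, at the +x end. Bay centres at x = +45 mm (next to the tab) and -45 mm, y = 0.
- cup: Bystander: cardboard coffee cup with a black lid, 80 mm diameter, 106 mm tall, origin at the centre of its foot; leave alone.
- dish: Bystander: small white china dish, 72 mm diameter, 24 mm high, origin at the centre of its foot; leave alone.
- longbrush: Bystander: flat paintbrush with a wooden handle lying on the table, 190 mm long along its x, origin at the middle of its underside; leave alone.
There are look-alikes about, which are no part of the job. What is shaped like the part that bears jar_mid but red or turquoise is not meant.

How it is judged (in metres and radians):
At the end, for the whole second after the job is handed in: Each of the five things is in the bay that the goal names: its centre within 26 mm of the bay centre along the tray's x and y (that is, inside the bay), its height within 4 mm of standing on the bay floor, upright within 0.1 rad, at rest (x of jar_mid in the frame of tray3 between 0.064 and 0.116 m and y of jar_mid in the frame of tray3 between -0.026 and 0.026 m and z of jar_mid in the frame of tray3 between 0.029 and 0.037 m and angle between each of jar_mid, stubby_mid, block_mid, bottle_mid, moulding_mid's own z axis and vertical below 0.1 rad and linear speed of each of jar, stubby, block, bottle, moulding below 0.02 m/s and x of stubby_mid in the frame of tray3 between -0.026 and 0.026 m and y of stubby_mid in the frame of tray3 between -0.026 and 0.026 m and z of stubby_mid in the frame of tray3 between 0.037 and 0.045 m and x of block_mid in the frame of tray3 between -0.116 and -0.064 m and y of block_mid in the frame of tray3 between -0.026 and 0.026 m and z of block_mid in the frame of tray3 between 0.024 and 0.032 m and x of bottle_mid in the frame of tray2 between 0.019 and 0.071 m and y of bottle_mid in the frame of tray2 between -0.026 and 0.026 m and z of bottle_mid in the frame of tray2 between 0.039 and 0.047 m and x of moulding_mid in the frame of tray2 between -0.071 and -0.019 m and y of moulding_mid in the frame of tray2 between -0.026 and 0.026 m and z of moulding_mid in the frame of tray2 between 0.023 and 0.031 m); the robot touches nothing.
It fails at once if the coffee cup is disturbed (moved more than 30 mm or tipped) (distance of cup from where it was at the start of the episode above 0.03 m or angle between cup's own z axis and vertical above 0.35 rad).
It fails at once if the white dish is disturbed (moved more than 30 mm) (distance of dish from where it was at the start of the episode above 0.03 m).
It fails at once if the flat brush is disturbed (moved more than 30 mm) (distance of longbrush from where it was at the start of the episode above 0.03 m).
It also fails if it takes over 128 s, if anything falls off the work surface, if the arm or the gripper's body presses on something with over 40 N, if the wrist force passes 120 N, or if a joint passes its speed limit or range.

### The arm

A 6-joint arm with a two-finger parallel gripper is mounted at the origin on the work surface. World frame = base frame: x ahead of the robot, y to its left, z up, the work surface at z = 0. Lengths are in m, angles in degrees, forces in N, time in s.
With the tool pointing down it reaches from about 0.25 to 0.725 m from the base axis. Payload 9.7 kg.
Tool frame: the origin (TCP) lies between the finger pads; the fingertips stand 11 mm ahead of it and the grasp point (between the pads) lies 8 mm behind it; y points along the fingers, x is the direction in which the jaws open and shut, and the axes are right-handed (so a half turn about y gives the same grasp; the last joint's range is limited). The gripper opens to 85 mm and grips with 20 to 120 N. Pads are 22 mm wide; open, the fingers measure 114 mm over their backs; the gripper's body (76 mm by 85 mm) begins 54 mm behind the grasp point. The pads swing forward as they close: fully open they stand 13 mm farther back than shut.
Start: joints at [-63.255, 4.979, 10.078, 95.1, 0, 90], TCP at [0.248, -0.491, 0.242] pointing down, gripper open.
Joint ranges: [-179.16, 179.16], [-48.56, 103.87], [-65.8, 70.77], [-126.05, 130.52], [-82.76, 87.17], [-180, 180]. Speed limits (degrees/s): [127.2, 127.2, 147.25, 180, 180, 180].

### API

Orientations are given as [roll, pitch, yaw] about the fixed x, y, z axes, in that order (R = Rz(yaw) Ry(pitch) Rx(roll)).
In Python, from workcell import bot, vision gives the robot as it stands. The module is installed in compiled form; this text tells all that it offers.
- The arm moves only by the shell command python3 -m crank 'ROWS' [OPENING] [FORCE]. ROWS is text: rows parted by semicolons, each of 6 numbers parted by spaces: the shift along the tool's x, y, z in m, then the turn, a rotation vector about the tool's x, y, z in rad. A call has 1 to 8 rows; each row is the pose to reach, as a shift and turn from the pose commanded when the call began, along the tool's axes at that moment; what a row does not reach only later rows make up. A row lasts 1/10 s, in which the tool goes at most 50 mm and 8.59 degrees, less where a joint would pass 70% of its speed; a pose out of reach is approached as far as the arm can. A call with a gripper value outside its range is refused whole. OPENING is the gripper's target within -1 to 1 (shut at 1, half-way at 0, fully open at -1), set as the call begins (- or left out, the last holds). The fingers move at their own pace and stop on an object; FORCE is the grip in N (left out, the last holds). Time passes only in rows, so rows that repeat a pose let the fingers close. It gives the time, the measured TCP pose, the force and the opening at its end, in the units of the state.
- bot.get_obs(): the state, without advancing time (a new reading comes with each control period).
- vision.camera(name): name is "scene" or "side" or "wrist"; returns the picture (420x560x3 uint8, red, green, blue); there is no depth.
- vision.get_calibration(name): a dict with "fx", "fy", "cx", "cy" (pixels), "distortion" ([k1, k2, p1, p2, k3] as OpenCV has them; the pictures are not rectified), "rvec" (rotation vector, rad) and "tvec" (3), from world to camera coordinates, as OpenCV has them. Camera axes: x right, y down, z forward; pixel columns grow to the right and rows downward; lengths in m; the calibration is good to about 2 mm. A picture is of the moment at which its call begins: read the wrist's pose just before it. get_calibration takes no time and is no camera call; for the wrist camera it gives the pose at the moment of the call.
- bot.job_done(): hands the job in, once; it reports no verdict.
The state is a dict: "time": time; "q": joint angles; "qd": joint speeds; "joint_efforts": joint torques, N m; "ee_pos": TCP position; "tcp_rot": TCP orientation; "wrist_force": force on the tool from outside, world axes, zero at the start; "torque": the same for the moment, N m; "opening": finger opening in m.
Only numpy, scipy, OpenCV 4.12 (cv2) and the standard library are available. Lean on these libraries where they do the work, as an engineer would, in place of code of your own. Each camera call takes 0.05 s, during which the arm holds its last target. There are 200 camera calls.

## Working session

There is one attempt and no reset: what is moved stays moved. The work goes in short steps, Python scripts to look and compute and a shell command to move; the robot and the scene stay as the last step left them, time stands still between calls to the robot, and variables do not carry over. Pictures are saved under pics/ and viewed, about 12 in all and at most 16, crops included, and the job is handed in when it is done.

```bash
mkdir -p pics; python3 - <<'E'
from workcell import bot, vision
import cv2
o=bot.get_obs(); print({k:o[k] for k in('time','ee_pos','tcp_rot','opening')})
for n in('scene','side'):
    im=vision.camera(n); cv2.imwrite(f'pics/{n}0.png',cv2.resize(im[:,:,::-1],(800,600),interpolation=cv2.INTER_CUBIC)); cv2.imwrite(f'pics/{n}_raw.png',im[:,:,::-1])
    c=vision.get_calibration(n);print(c)
E
```

```text
{'time': 0.0, 'ee_pos': array([ 0.24739271, -0.49096536,  0.24157667]), 'tcp_rot': array([-8.99995436e+01,  7.78099506e-02, -6.32574018e+01]), 'opening': 0.08530608355698957}
{'fx': 445.66579077333114, 'fy': 445.66579077333114, 'cx': 283.0008464111824, 'cy': 205.42569442173416, 'distortion': array([-0.11574033,  0.        ,  0.        ,  0.        ,  0.        ]), 'rvec': array([ 1.24088489,  2.24183967, -0.96932699]), 'tvec': array([ 0.30887504, -0.25576705,  1.81381046])}
{'fx': 464.0967531336833, 'fy': 464.0967531336833, 'cx': 273.6998452667367, 'cy': 206.20888811325673, 'distortion': array([-0.04123316,  0.        ,  0.        ,  0.        ,  0.        ]), 'rvec': array([ 0.73762889, -2.61588257,  1.07843746]), 'tvec': array([0.42673309, 0.26571971, 1.04926939])}
```

View pics/scene0.png

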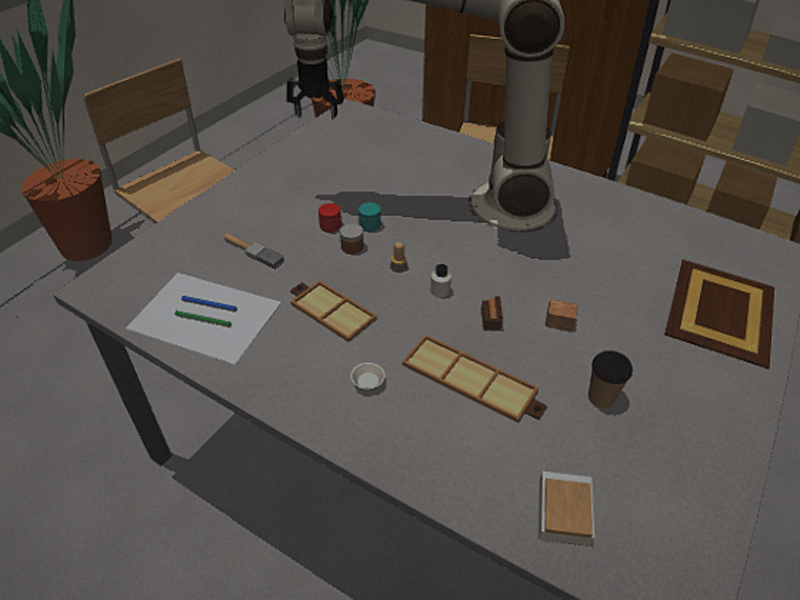

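View pics/side0.png

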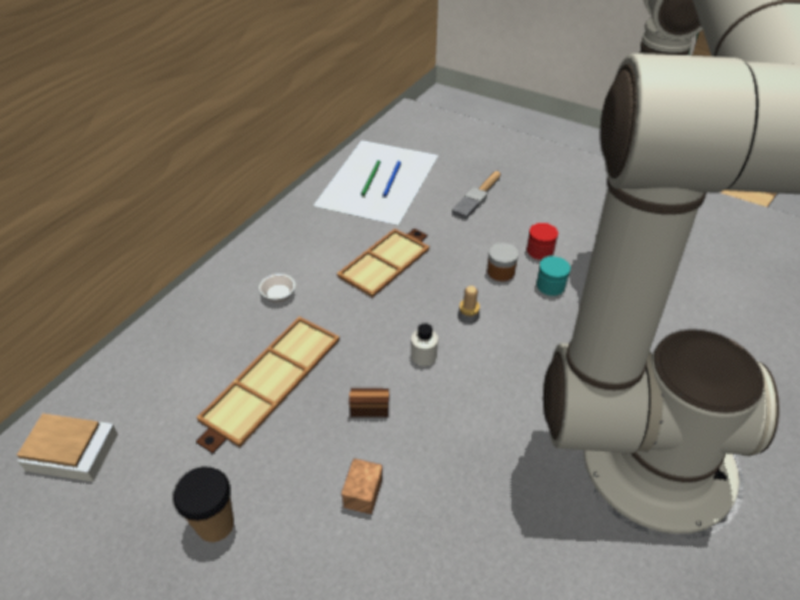

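Scene view (800x600): candidates for the jar are the amber one with steel lid (352,239), red (330,217) and turquoise (370,216), so I choose amber. Stubby is at (399,256), bottle (441,280), moulding (492,313) and cork (562,314). Tray2 has its tab at left (300,290) and tray3 its tab at right (536,408). Next, close crops to measure.

```bash
python3 - <<'E'
import cv2
def crop(n,x0,y0,w,h,s,out):
    im=cv2.imread(f'pics/{n}_raw.png')[y0:y0+h,x0:x0+w]
    im=cv2.resize(im,None,fx=s,fy=s,interpolation=cv2.INTER_CUBIC)
    im=cv2.convertScaleAbs(im,alpha=1.5)
    for k in range(0,w,20): cv2.putText(im,str(x0+k),(int(k*s),10),0,.35,(255,255,0),1);cv2.line(im,(int(k*s),12),(int(k*s),18),(255,255,0),1)
    for k in range(20,h,20): cv2.putText(im,str(y0+k),(0,int(k*s)+4),0,.35,(255,255,0),1);cv2.line(im,(22,int(k*s)),(30,int(k*s)),(255,255,0),1)
    cv2.imwrite(out,im)
crop('scene',190,130,230,170,3.45,'pics/c_scene.png')
crop('side',130,210,200,150,4,'pics/c_side1.png')
crop('side',230,110,200,150,4,'pics/c_side2.png')
E
```

```text
(no output)
```

View pics/c_scene.png

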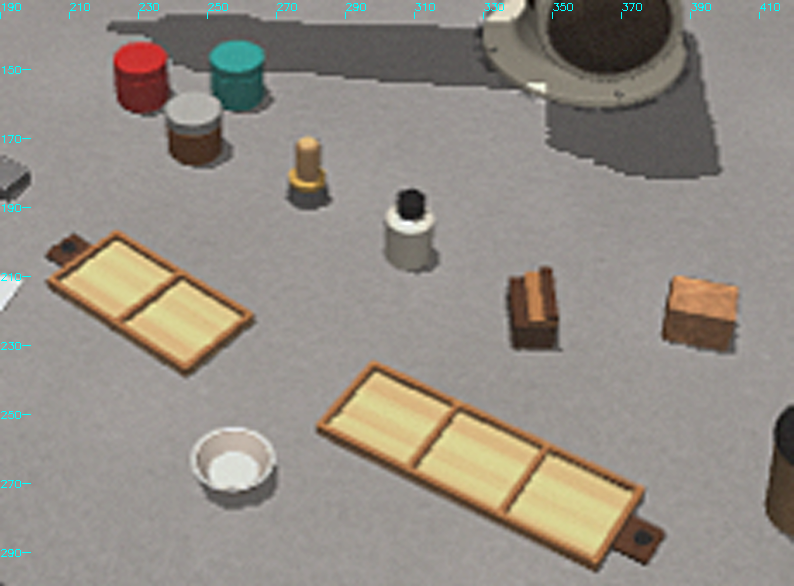

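View pics/c_side1.png

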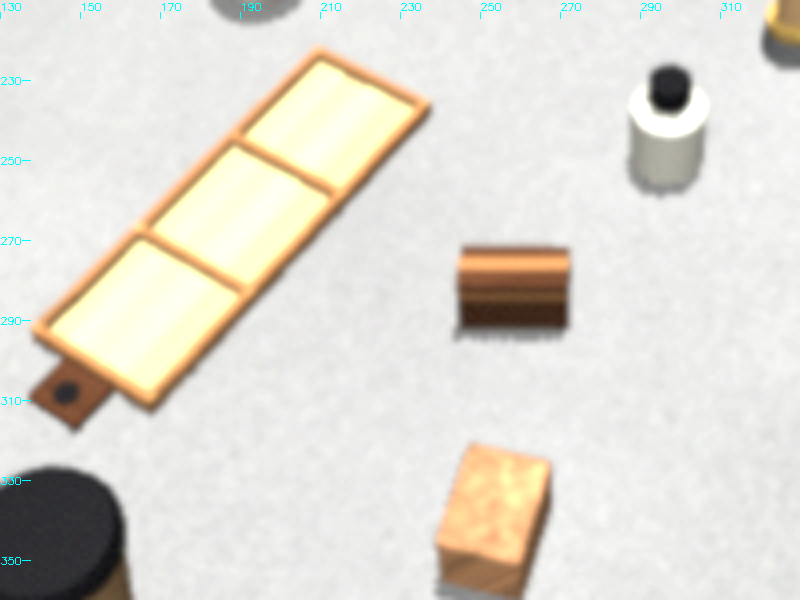

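View pics/c_side2.png

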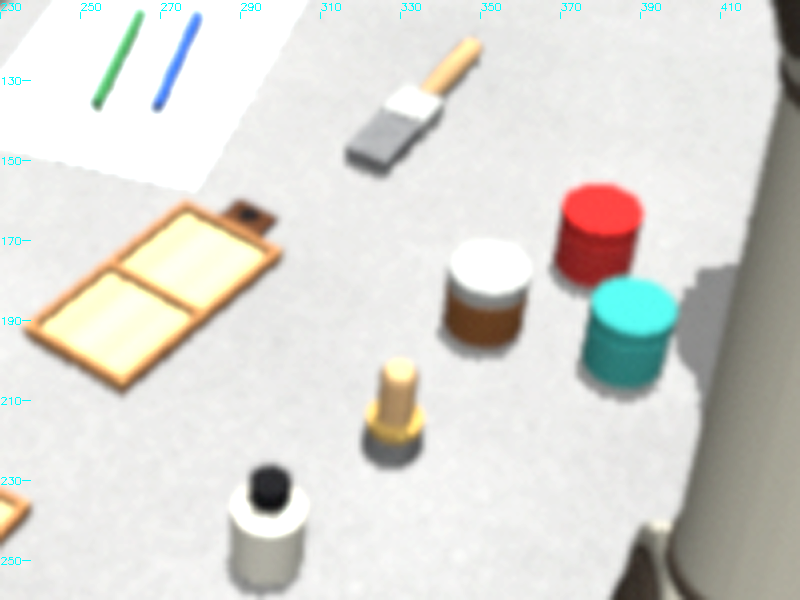

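```bash
cat > h.py <<'E'
import numpy as np, cv2
from workcell import vision
def proj(n,P):
    c=vision.get_calibration(n);K=np.array([[c['fx'],0,c['cx']],[0,c['fy'],c['cy']],[0,0,1.]])
    return cv2.projectPoints(np.float64(P).reshape(-1,3),c['rvec'],c['tvec'],K,c['distortion'])[0][:,0]
def ground(n,uv,z,c=None):
    c=c or vision.get_calibration(n);K=np.array([[c['fx'],0,c['cx']],[0,c['fy'],c['cy']],[0,0,1.]])
    u=cv2.undistortPoints(np.float64(uv).reshape(-1,1,2),K,c['distortion'])[:,0]
    R=cv2.Rodrigues(np.float64(c['rvec']))[0];o=-R.T@np.float64(c['tvec'])
    d=np.c_[u,np.ones(len(u))]@R
    return o+d*((z-o[2])/d[:,2])[:,None]
E
cat > m.py <<'E'
from h import *
np.set_printoptions(precision=4,suppress=True)
S=lambda p:np.array(p)/3.45+[190,130]
A=lambda p:np.array(p)/4+[130,210]
B=lambda p:np.array(p)/4+[230,110]
for nm,z,s,d in [('jar',.056,S([[193,108]]),B([[490,266]])),('bottle',.076,S([[411,198]]),B([[270,480]])),('stubby',.072,S([[309,142]]),B([[401,368]])),
 ('red',.056,S([[141,58]]),B([[601,210]])),('teal',.056,S([[238,56]]),B([[633,306]])),
 ('block',.046,S([[738,288],[678,277],[667,312],[732,322]]),A([[438,540],[522,558],[551,461],[473,443]])),
 ('tray3',.012,S([[375,364],[642,489],[598,568],[319,428]]),A([[432,103],[152,408],[35,330],[322,48]])),('dot3',.008,S([[643,538]]),A([[66,393]])),
 ('tray2',.012,S([[115,234],[253,319],[186,373],[49,282]]),B([[282,250],[122,388],[28,327],[188,203]])),('dot2',.008,S([[69,247]]),B([[249,214]])),
 ('dish',.024,S([[233,458]]),np.array([[277,288]])/1.4286),('cup',.106,np.array([[611,365]])/1.4286,np.array([[203,492]])/1.4286),
 ('lbrush',.006,np.array([[228,236],[275,262]])/1.4286,B([[478,42],[365,165]])),
 ('mould foot',.0,S([[513,348],[558,348]]),A([[460,327],[568,327]])),('mould top',.044,S([[539,271],[551,268]]),A([[461,255],[569,255]]))]:
    for n,p in(('scene',s),('side',d)):
        g=ground(n,p,z)[:,:2];print(nm,n,g.ravel(),'mean',g.mean(0) if len(g)>2 else '')
        if len(g)==4: print('   sides',np.linalg.norm(np.roll(g,-1,0)-g,axis=1),'ang',[round(float(np.degrees(np.arctan2(*(v[::-1]))))) for v in np.roll(g,-1,0)-g])
E
python3 m.py
```

```text
jar scene [ 0.4092 -0.2696] mean 
jar side [ 0.4032 -0.2696] mean 
bottle scene [0.4339 0.0068] mean 
bottle side [0.4275 0.0062] mean 
stubby scene [ 0.4093 -0.1251] mean 
stubby side [ 0.4044 -0.1285] mean 
red scene [ 0.3658 -0.3705] mean 
red side [ 0.3595 -0.369 ] mean 
teal scene [ 0.3052 -0.2826] mean 
teal side [ 0.3    -0.2828] mean 
block scene [0.3489 0.3167 0.3657 0.2621 0.4157 0.2713 0.3954 0.3281] mean [0.3814 0.2946]
   sides [0.0571 0.0509 0.0603 0.0479] ang [-73, 10, 110, -166]
block side [0.3836 0.3262 0.3406 0.3119 0.3581 0.2559 0.4002 0.2687] mean [0.3707 0.2907]
   sides [0.0453 0.0587 0.044  0.0599] ang [-162, -73, 17, 106]
tray3 scene [0.5896 0.0601 0.5943 0.3283 0.69   0.3304 0.6831 0.0575] mean [0.6392 0.194 ]
   sides [0.2683 0.0958 0.273  0.0935] ang [89, 1, -91, 178]
tray3 side [0.5788 0.0544 0.5834 0.3303 0.6786 0.3259 0.6714 0.0525] mean [0.628  0.1908]
   sides [0.2759 0.0954 0.2736 0.0926] ang [89, -3, -92, 179]
dot3 scene [0.639  0.3492] mean 
dot3 side [0.6351 0.3475] mean 
tray2 scene [ 0.5752 -0.2503  0.6011 -0.0669  0.692  -0.0799  0.6654 -0.2619] mean [ 0.6334 -0.1648]
   sides [0.1852 0.0918 0.184  0.0909] ang [82, -8, -98, 173]
tray2 side [ 0.5625 -0.253   0.5861 -0.0665  0.6784 -0.0836  0.6525 -0.2638] mean [ 0.6199 -0.1667]
   sides [0.188  0.0939 0.182  0.0906] ang [83, -11, -98, 173]
dot2 scene [ 0.6121 -0.2803] mean 
dot2 side [ 0.6075 -0.281 ] mean 
dish scene [0.7603 0.0185] mean 
dish side [0.7511 0.0223] mean 
cup scene [0.5412 0.4475] mean 
cup side [0.5255 0.4503] mean 
lbrush scene [ 0.5526 -0.574   0.5679 -0.3968] mean 
lbrush side [ 0.5552 -0.5867  0.5598 -0.384 ] mean 
mould foot scene [0.492  0.1544 0.4692 0.1905] mean 
mould foot side [0.4686 0.1849 0.4131 0.151 ] mean 
mould top scene [0.4277 0.1451 0.4178 0.153 ] mean 
mould top side [0.4778 0.1661 0.4231 0.1328] mean
```

```bash
sed -i 's#^S=.*#S=lambda p:(np.array(p)+.5)/3.45-.5+[190,130]#;s#^A=.*#A=lambda p:(np.array(p)+.5)/4-.5+[130,210]#;s#^B=.*#B=lambda p:(np.array(p)+.5)/4-.5+[230,110]#' m.py; python3 m.py | grep -E 'jar|bottle|stubby|mean \[|mould'
cat > g.py <<'E'
# g.py x y z [yaw]: shift/turn from the present pose in tool axes
import sys,numpy as np
from workcell import bot
o=bot.get_obs();p=o['ee_pos'];yaw=np.radians(o['tcp_rot'][2]);a=list(map(float,sys.argv[1:]))
d=np.array(a[:3])-p;c,s=np.cos(yaw),np.sin(yaw)
print('t',round(float(o['time']),1),'pos',p.round(4),'rot',o['tcp_rot'].round(1),'open',round(float(o['opening']),4),'F',o['wrist_force'].round(1))
t=-np.radians((a[3]-o['tcp_rot'][2])) if len(a)>3 else 0
print('shift',np.round([c*d[0]+s*d[1],-d[2],-s*d[0]+c*d[1]],4),'turn y',round(float(t),4))
E
python3 g.py .407 -.27 .2
```

```text
jar scene [ 0.4082 -0.2719] mean 
jar side [ 0.4048 -0.2705] mean 
bottle scene [0.433  0.0049] mean 
bottle side [0.4289 0.0056] mean 
stubby scene [ 0.4083 -0.1272] mean 
stubby side [ 0.4058 -0.1293] mean 
block scene [0.3479 0.3151 0.3647 0.2604 0.4148 0.2697 0.3945 0.3265] mean [0.3805 0.2929]
block side [0.3848 0.3259 0.3417 0.3116 0.3593 0.2555 0.4014 0.2683] mean [0.3718 0.2903]
tray3 scene [0.5889 0.0583 0.5936 0.3268 0.6894 0.329  0.6824 0.0558] mean [0.6386 0.1925]
tray3 side [0.5804 0.0539 0.5847 0.33   0.6801 0.3256 0.6731 0.0519] mean [0.6296 0.1903]
tray2 scene [ 0.5744 -0.2525  0.6003 -0.0687  0.6913 -0.0817  0.6647 -0.2641] mean [ 0.6327 -0.1667]
tray2 side [ 0.5643 -0.2539  0.5878 -0.0672  0.6802 -0.0844  0.6544 -0.2648] mean [ 0.6217 -0.1675]
mould foot scene [0.4912 0.1527 0.4684 0.1888] mean 
mould foot side [0.47   0.1844 0.4145 0.1506] mean 
mould top scene [0.4268 0.1434 0.4168 0.1513] mean 
mould top side [0.4792 0.1657 0.4245 0.1323] mean 
t 0.1 pos [ 0.2474 -0.491   0.2416] rot [-90.    0.1 -63.3] open 0.0853 F [0.2 0.3 0.2]
shift [-0.1255  0.0416  0.2419] turn y 0.0
```

```bash
python3 -m crank '-0.021 0.007 0.04 0 0 0; -0.042 0.014 0.08 0 0 0; -0.063 0.021 0.12 0 0 0; -0.084 0.028 0.16 0 0 0; -0.105 0.035 0.2 0 0 0; -0.1255 0.0416 0.242 0 0 0; -0.1255 0.0416 0.242 0 0 0; -0.1255 0.0416 0.242 0 0 0' -1 40
python3 - <<'E'
from h import *
c=vision.get_calibration('wrist');im=vision.camera('wrist');cv2.imwrite('pics/w1.png',im[:,:,::-1])
print({k:np.round(c[k],3) for k in c})
print('cam at',-cv2.Rodrigues(np.float64(c['rvec']))[0].T@np.float64(c['tvec']))
print('jar proj',proj('wrist',[[.4065,-.271,.056]]))
E
python3 g.py .407 -.271 .034
```

```text
time: 0.9
ee_pos: [0.4075, -0.2693, 0.2003]
tcp_rot: [-90.0, 0.0, -63.1]
wrist_force: [-0.4, -0.1, -0.5]
opening: 0.0853
{'fx': np.float64(369.759), 'fy': np.float64(369.759), 'cx': np.float64(272.98), 'cy': np.float64(206.116), 'distortion': array([-0.001,  0.   ,  0.   ,  0.   ,  0.   ]), 'rvec': array([-2.434,  1.493,  0.245]), 'tvec': array([-0.425,  0.201,  0.417])}
cam at [ 0.48089278 -0.23240908  0.33055941]
jar proj [[273.2778057  194.83534213]]
t 0.9 pos [ 0.4071 -0.2702  0.2006] rot [-90.    0.  -63.2] open 0.0858 F [ 0.3 -1.   0.1]
shift [ 0.0007  0.1666 -0.0004] turn y 0.0
```

View pics/w1.png

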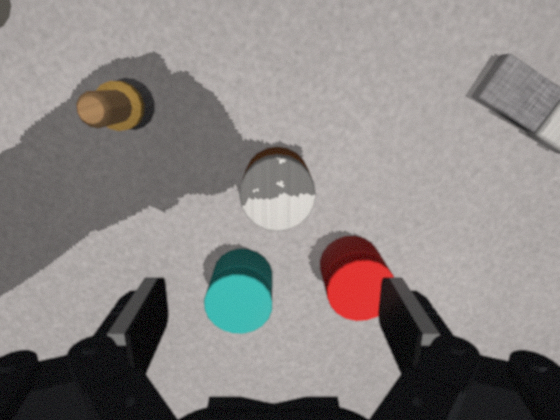

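Wrist view: the amber jar's lid is at (277,193), projection said (273,195), so they agree. Stubby top is at (92,110); teal and red are behind the jar line and clear of the jaw axis. Descend, grip and lift.

```bash
python3 -m crank '0 0.045 0 0 0 0; 0 0.09 0 0 0 0; 0 0.13 0 0 0 0; 0 0.155 0 0 0 0; 0 0.17 0 0 0 0; 0 0.17 0 0 0 0; 0 0.17 0 0 0 0'
python3 -m crank '0 0 0 0 0 0; 0 0 0 0 0 0; 0 0 0 0 0 0; 0 0 0 0 0 0; 0 0 0 0 0 0; 0 0 0 0 0 0; 0 0 0 0 0 0; 0 0 0 0 0 0' 1 60
python3 -m crank '0 -0.02 0 0 0 0; 0 -0.05 0 0 0 0; 0 -0.09 0 0 0 0; 0 -0.12 0 0 0 0; 0 -0.12 0 0 0 0'
python3 g.py .634 .281 .16 0
```

```text
time: 1.65
ee_pos: [0.4074, -0.2711, 0.0319]
tcp_rot: [-90.0, -0.1, -63.3]
wrist_force: [0.5, 0.2, 0.2]
opening: 0.0857
time: 2.45
ee_pos: [0.4081, -0.2709, 0.0327]
tcp_rot: [-89.9, -0.2, -63.3]
wrist_force: [-1.7, -0.4, 7.0]
opening: 0.0582
time: 2.95
ee_pos: [0.4089, -0.2712, 0.1559]
tcp_rot: [-89.8, -0.4, -63.2]
wrist_force: [-0.2, 0.1, -1.2]
opening: 0.0582
t 3.0 pos [ 0.4089 -0.2712  0.1559] rot [-89.8  -0.4 -63.2] open 0.0582 F [-0.2  0.1 -1.2]
shift [-0.3917 -0.0041  0.4496] turn y -1.1038
```

```bash
python3 -m crank '-0.03 0 0.034 0 -0.138 0; -0.06 0 0.069 0 -0.276 0; -0.09 0 0.103 0 -0.414 0; -0.12 0 0.138 0 -0.552 0; -0.15 0 0.172 0 -0.69 0; -0.18 0 0.207 0 -0.828 0; -0.21 0 0.241 0 -0.966 0; -0.24 0 0.275 0 -1.104 0'
python3 g.py .634 .281 .16 0
```

```text
time: 3.75
ee_pos: [0.545, 0.0699, 0.1503]
tcp_rot: [-90.0, 0.0, 0.3]
wrist_force: [1.2, -0.9, -1.3]
opening: 0.0581
t 3.8 pos [0.545  0.0699 0.1503] rot [-90.    0.    0.3] open 0.0581 F [ 1.2 -0.9 -1.3]
shift [ 0.0903 -0.0097  0.2105] turn y 0.0061
```

```bash
python3 -m crank '0.018 -0.002 0.042 0 0 0; 0.036 -0.004 0.084 0 0 0; 0.054 -0.006 0.126 0 0 0; 0.072 -0.008 0.168 0 0 0; 0.09 -0.01 0.21 0 0 0; 0.09 -0.01 0.21 0 0 0; 0.09 -0.01 0.21 0 0 0'
python3 - <<'E'
from h import *
im=vision.camera('wrist');cv2.imwrite('pics/w2.png',im[:,:,::-1])
for y in(.327,.237): print(proj('wrist',[[.586,y,.012],[.682,y,.012]]).round(0).tolist())
E
python3 g.py .634 .281 .036
```

```text
time: 4.45
ee_pos: [0.6344, 0.2789, 0.1589]
tcp_rot: [-90.1, 0.1, 0.1]
wrist_force: [-0.1, -1.1, -1.5]
opening: 0.0579
[[207.0, 128.0], [337.0, 128.0]]
[[213.0, 240.0], [331.0, 240.0]]
t 4.5 pos [0.6344 0.2778 0.1598] rot [-90.    0.1   0. ] open 0.0581 F [-0.8  0.3 -1. ]
shift [-0.0004  0.1238  0.0032] turn y 0.0
```

View pics/w2.png

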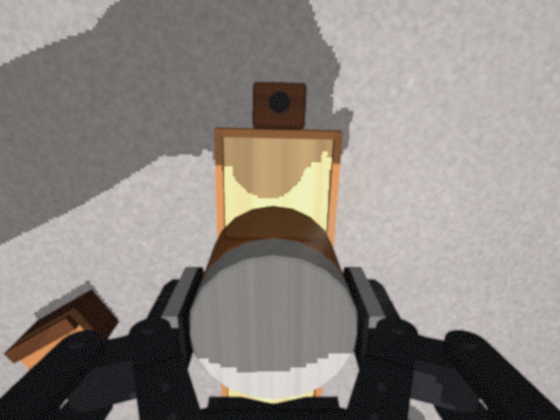

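Wrist view: tab-end tray corners are at (215,129) and (342,129), so the tray centreline is at x≈.638, 4–5 mm further out than taken. Placing the jar there.

```bash
python3 -m crank '0.003 0.04 0.003 0 0 0; 0.003 0.08 0.003 0 0 0; 0.003 0.105 0.003 0 0 0; 0.003 0.115 0.003 0 0 0; 0.003 0.121 0.003 0 0 0; 0.003 0.122 0.003 0 0 0; 0.003 0.122 0.003 0 0 0'
python3 -m crank '0 0 0 0 0 0; 0 0 0 0 0 0; 0 0 0 0 0 0; 0 0 0 0 0 0; 0 0 0 0 0 0' -1
python3 -m crank '0 -0.03 0 0 0 0; 0 -0.07 0 0 0 0; 0 -0.11 0 0 0 0; 0 -0.14 0 0 0 0; 0 -0.14 0 0 0 0'
python3 - <<'E'
from h import *
im=vision.camera('wrist');cv2.imwrite('pics/w3.png',im[:,:,::-1])
print(proj('wrist',[[.638,.281,.061],[.638,.326,.012]]))
E
python3 g.py .376 .2915 .15 17
```

```text
time: 5.2
ee_pos: [0.6385, 0.2809, 0.0405]
tcp_rot: [-89.9, -0.1, -0.0]
wrist_force: [-0.4, -0.4, -1.3]
opening: 0.0585
time: 5.7
ee_pos: [0.6378, 0.281, 0.0388]
tcp_rot: [-90.0, -0.0, 0.0]
wrist_force: [0.0, -0.4, -0.0]
opening: 0.0856
time: 6.2
ee_pos: [0.6392, 0.2815, 0.1844]
tcp_rot: [-89.8, -0.4, -0.0]
wrist_force: [0.8, 0.6, -0.1]
opening: 0.0854
[[270.72933514 203.72309655]
 [270.789326   131.34537088]]
t 6.2 pos [0.6386 0.2813 0.1814] rot [-89.9  -0.2   0. ] open 0.0855 F [ 0.1  0.2 -1.1]
shift [-0.2626  0.0314  0.0102] turn y -0.2967
```

View pics/w3.png

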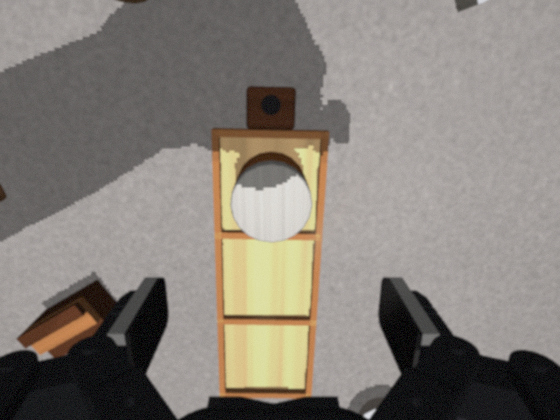

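```bash
python3 - <<'E'
from h import *
g=ground('wrist',[[212,129],[328,131],[313,397],[220,397]],.012)[:,:2];print(g.round(4).tolist(),g.mean(0))
E
python3 -m crank '-0.04 0.005 0.002 0 -0.06 0; -0.085 0.01 0.004 0 -0.12 0; -0.13 0.015 0.006 0 -0.18 0; -0.175 0.02 0.008 0 -0.24 0; -0.22 0.025 0.01 0 -0.297 0; -0.26 0.03 0.011 0 -0.297 0; -0.26 0.03 0.011 0 -0.297 0; -0.26 0.03 0.011 0 -0.297 0'
python3 - <<'E'
from h import *
im=vision.camera('wrist');cv2.imwrite('pics/w4.png',im[:,:,::-1])
print(proj('wrist',[[.378,.292,.046]]))
E
python3 g.py .378 .292 .022 17
```

```text
[[0.591, 0.3278], [0.6838, 0.3263], [0.6813, 0.0551], [0.5853, 0.0554]] [0.63536092 0.19115225]
time: 7.05
ee_pos: [0.3769, 0.2918, 0.1479]
tcp_rot: [-90.0, 0.0, 17.1]
wrist_force: [-0.1, -0.3, -0.5]
opening: 0.0853
[[272.72088776 211.27851977]]
t 7.1 pos [0.3778 0.2919 0.1481] rot [-90.   0.  17.] open 0.0858 F [ 0.3  0.6 -0.3]
shift [0.0003 0.1261 0.    ] turn y 0.0007
```

View pics/w4.png

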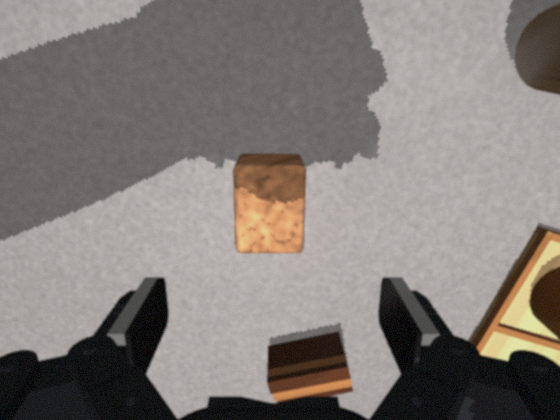

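Block's top centre is at about (270,208) and squared to the jaws; projection gave (273,211). Grip and carry.

```bash
python3 -m crank '0 0.045 0 0 0 0; 0 0.085 0 0 0 0; 0 0.11 0 0 0 0; 0 0.126 0 0 0 0; 0 0.126 0 0 0 0; 0 0.126 0 0 0 0'
python3 -m crank '0 0 0 0 0 0; 0 0 0 0 0 0; 0 0 0 0 0 0; 0 0 0 0 0 0; 0 0 0 0 0 0; 0 0 0 0 0 0; 0 0 0 0 0 0; 0 0 0 0 0 0' 1 50
python3 -m crank '0 -0.02 0 0 0 0; 0 -0.05 0 0 0 0; 0 -0.09 0 0 0 0; 0 -0.13 0 0 0 0; 0 -0.13 0 0 0 0; 0 -0.13 0 0 0 0'
python3 g.py .634 .101 .15 -1
```

```text
time: 7.7
ee_pos: [0.3784, 0.2918, 0.0227]
tcp_rot: [-90.0, 0.0, 17.0]
wrist_force: [1.3, 0.7, 1.1]
opening: 0.0855
time: 8.5
ee_pos: [0.3783, 0.2923, 0.0238]
tcp_rot: [-90.0, -0.1, 17.0]
wrist_force: [0.2, -0.3, 6.5]
opening: 0.0475
time: 9.1
ee_pos: [0.3781, 0.2922, 0.1534]
tcp_rot: [-90.0, -0.1, 17.0]
wrist_force: [-0.5, -0.1, 0.0]
opening: 0.0473
t 9.1 pos [0.3781 0.2922 0.1534] rot [-90.   -0.1  17. ] open 0.0473 F [-0.5 -0.1  0. ]
shift [ 0.1887  0.0034 -0.2578] turn y 0.3145
```

```bash
python3 -m crank '0.027 0 -0.037 0 0.06 0; 0.054 0 -0.074 0 0.12 0; 0.081 0 -0.11 0 0.18 0; 0.108 0 -0.147 0 0.24 0; 0.135 0 -0.184 0 0.314 0; 0.162 0 -0.221 0 0.314 0; 0.189 0 -0.258 0 0.314 0; 0.189 0 -0.258 0 0.314 0'
python3 g.py .634 .101 .028 -1
```

```text
time: 9.9
ee_pos: [0.6362, 0.0969, 0.1486]
tcp_rot: [-90.1, 0.2, -1.2]
wrist_force: [-1.0, 0.8, -1.6]
opening: 0.0477
t 9.9 pos [0.6362 0.0969 0.1486] rot [-90.1   0.2  -1.2] open 0.0477 F [-1.   0.8 -1.6]
shift [-0.0023  0.1206  0.004 ] turn y -0.0035
```

```bash
python3 -m crank '0 0.04 0 0 0 0; 0 0.08 0 0 0 0; 0 0.105 0 0 0 0; 0 0.115 0 0 0 0; 0 0.121 0 0 0 0; 0 0.121 0 0 0 0; 0 0.121 0 0 0 0'
python3 -m crank '0 0 0 0 0 0; 0 0 0 0 0 0; 0 0 0 0 0 0; 0 0 0 0 0 0; 0 0 0 0 0 0' -0.5
python3 -m crank '0 -0.03 0 0 0 0; 0 -0.07 0 0 0 0; 0 -0.11 0 0 0 0; 0 -0.15 0 0 0 0; 0 -0.15 0 0 0 0' -1
python3 g.py .408 -.128 .16 -1
```

```text
time: 10.6
ee_pos: [0.6346, 0.1007, 0.0332]
tcp_rot: [-90.0, -0.1, -1.0]
wrist_force: [0.5, -0.3, -0.2]
opening: 0.0475
time: 11.1
ee_pos: [0.634, 0.1005, 0.0318]
tcp_rot: [-90.0, -0.0, -1.0]
wrist_force: [-0.0, 0.9, -0.3]
opening: 0.0639
time: 11.6
ee_pos: [0.6358, 0.1008, 0.1884]
tcp_rot: [-89.9, -0.5, -1.0]
wrist_force: [1.0, 0.3, -0.6]
opening: 0.0855
t 11.6 pos [0.6358 0.1008 0.1884] rot [-89.9  -0.5  -1. ] open 0.0855 F [ 1.   0.3 -0.6]
shift [-0.2239  0.0284 -0.2326] turn y 0.0004
```

```bash
python3 -m crank '-0.032 0.004 -0.033 0 0 0; -0.064 0.008 -0.066 0 0 0; -0.096 0.012 -0.1 0 0 0; -0.128 0.016 -0.133 0 0 0; -0.16 0.02 -0.166 0 0 0; -0.192 0.024 -0.2 0 0 0; -0.2245 0.0284 -0.2326 0 0 0; -0.2245 0.0284 -0.2326 0 0 0'
python3 -m crank '0 0 0 0 0 0; 0 0 0 0 0 0'
python3 - <<'E'
from h import *
im=vision.camera('wrist');cv2.imwrite('pics/w5.png',im[:,:,::-1])
print(proj('wrist',[[.408,-.128,.072],[.431,.005,.076]]))
E
python3 g.py .408 -.128 .044
```

```text
time: 12.4
ee_pos: [0.4024, -0.1307, 0.1529]
tcp_rot: [-90.0, 0.1, -1.2]
wrist_force: [0.8, 0.0, -0.7]
opening: 0.0851
time: 12.6
ee_pos: [0.4061, -0.1279, 0.1533]
tcp_rot: [-90.0, -0.0, -1.0]
wrist_force: [0.2, 1.0, 0.1]
opening: 0.0856
[[275.08387229 223.25537833]
 [318.5617198  -28.72871238]]
t 12.7 pos [ 0.4062 -0.1277  0.1533] rot [-90.   -0.   -0.9] open 0.0855 F [-0.6  0.2  0.5]
shift [ 0.0018  0.1093 -0.0003] turn y 0.0
```

View pics/w5.png

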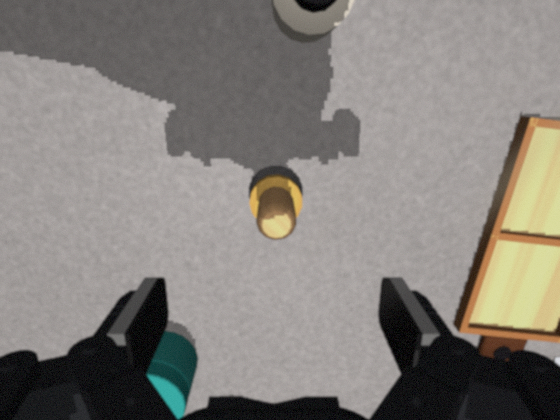

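Stubby top at (277,224) against predicted (275,223). Tray2's near corners at (532,118) and (461,331) give another check of that tray. Grip.

```bash
python3 - <<'E'
from h import *
print(ground('wrist',[[532,118],[461,331]],.012).round(4))
E
python3 -m crank '0.002 0.04 0 0 0 0; 0.002 0.08 0 0 0 0; 0.002 0.1 0 0 0 0; 0.002 0.109 0 0 0 0; 0.002 0.109 0 0 0 0; 0.002 0.109 0 0 0 0'
python3 -m crank '0 0 0 0 0 0; 0 0 0 0 0 0; 0 0 0 0 0 0; 0 0 0 0 0 0; 0 0 0 0 0 0; 0 0 0 0 0 0; 0 0 0 0 0 0; 0 0 0 0 0 0' 1 40
python3 -m crank '0 0 0 0 0 0; 0 0 0 0 0 0'
python3 g.py .408 -.128 .044
python3 -m crank '0 -0.02 0 0 0 0; 0 -0.05 0 0 0 0; 0 -0.09 0 0 0 0; 0 -0.13 0 0 0 0; 0 -0.14 0 0 0 0; 0 -0.14 0 0 0 0'
python3 g.py .6355 .191 .185 0
```

```text
[[ 0.5934 -0.0732  0.012 ]
 [ 0.569  -0.2545  0.012 ]]
time: 13.25
ee_pos: [0.4084, -0.1281, 0.0454]
tcp_rot: [-90.0, -0.1, -0.9]
wrist_force: [0.3, -0.8, 0.6]
opening: 0.0851
time: 14.05
ee_pos: [0.4077, -0.1284, 0.0447]
tcp_rot: [-90.0, -0.0, -1.0]
wrist_force: [0.4, 0.7, 4.4]
opening: 0.0247
time: 14.25
ee_pos: [0.4077, -0.1284, 0.0447]
tcp_rot: [-90.0, -0.0, -1.0]
wrist_force: [0.1, 0.6, 4.6]
opening: 0.0247
t 14.2 pos [ 0.4077 -0.1284  0.0447] rot [-90.  -0.  -1.] open 0.0247 F [0.1 0.6 4.6]
shift [0.0003 0.0007 0.0004] turn y 0.0
time: 14.85
ee_pos: [0.4082, -0.1285, 0.1854]
tcp_rot: [-90.0, -0.1, -1.0]
wrist_force: [0.1, -0.3, -1.0]
opening: 0.0247
t 14.8 pos [ 0.4082 -0.1285  0.1854] rot [-90.   -0.1  -1. ] open 0.0247 F [ 0.1 -0.3 -1. ]
shift [0.2218 0.0004 0.3233] turn y -0.017
```

```bash
python3 -m crank '0.028 0 0.041 0 0 0; 0.056 0 0.082 0 0 0; 0.084 0 0.122 0 0 0; 0.112 0 0.163 0 0 0; 0.14 0 0.204 0 0 0; 0.168 0 0.244 0 0 0; 0.196 0 0.284 0 0 0; 0.222 0 0.323 0 0 0'
python3 -m crank '0 0 0 0 0 0; 0 0 0 0 0 0; 0 0 0 0 0 0'
python3 g.py .6355 .191 .051
```

```text
time: 15.65
ee_pos: [0.6353, 0.1927, 0.1813]
tcp_rot: [-90.1, 0.2, -1.0]
wrist_force: [1.2, -0.6, -0.7]
opening: 0.0249
time: 15.95
ee_pos: [0.6343, 0.1902, 0.183]
tcp_rot: [-90.0, 0.1, -1.0]
wrist_force: [-0.2, -0.0, -1.6]
opening: 0.0249
t 15.9 pos [0.6343 0.1902 0.183 ] rot [-90.    0.1  -1. ] open 0.0249 F [-0.2 -0.  -1.6]
shift [0.0012 0.132  0.0009] turn y 0.0
```

```bash
python3 -m crank '0.001 0.04 0.001 0 0 0; 0.001 0.08 0.001 0 0 0; 0.001 0.11 0.001 0 0 0; 0.001 0.125 0.001 0 0 0; 0.001 0.133 0.001 0 0 0; 0.001 0.133 0.001 0 0 0; 0.001 0.133 0.001 0 0 0; 0.001 0.133 0.001 0 0 0'
python3 g.py .6355 .191 .05
```

```text
time: 16.75
ee_pos: [0.6369, 0.1921, 0.0532]
tcp_rot: [-90.0, -0.1, -1.0]
wrist_force: [-0.1, -0.2, -0.5]
opening: 0.0242
t 16.8 pos [0.6369 0.1921 0.0532] rot [-90.   -0.1  -1. ] open 0.0242 F [-0.1 -0.2 -0.5]
shift [-0.0014  0.0032 -0.0011] turn y 0.0
```

```bash
python3 -m crank '0 0.0035 0 0 0 0; 0 0.0035 0 0 0 0; 0 0.0035 0 0 0 0'
python3 -m crank '0 0 0 0 0 0; 0 0 0 0 0 0; 0 0 0 0 0 0; 0 0 0 0 0 0; 0 0 0 0 0 0' -0.3
python3 -m crank '0 -0.03 0 0 0 0; 0 -0.07 0 0 0 0; 0 -0.11 0 0 0 0; 0 -0.14 0 0 0 0; 0 -0.14 0 0 0 0; 0 -0.14 0 0 0 0'
python3 g.py .452 .151 .16 -59
```

```text
time: 17.05
ee_pos: [0.6372, 0.1922, 0.0496]
tcp_rot: [-89.9, -0.2, -1.0]
wrist_force: [1.8, 0.4, 6.0]
opening: 0.0247
time: 17.55
ee_pos: [0.6359, 0.1919, 0.0476]
tcp_rot: [-90.0, 0.0, -1.0]
wrist_force: [-0.0, -0.3, 0.1]
opening: 0.0559
time: 18.15
ee_pos: [0.6363, 0.192, 0.1882]
tcp_rot: [-90.0, -0.1, -1.0]
wrist_force: [-0.4, -0.6, -1.2]
opening: 0.0557
t 18.1 pos [0.6363 0.192  0.1882] rot [-90.   -0.1  -1. ] open 0.0557 F [-0.4 -0.6 -1.2]
shift [-0.1836  0.0282 -0.0441] turn y 1.0128
```

```bash
python3 -m crank '-0.023 0.003 -0.006 0 0.127 0; -0.046 0.007 -0.011 0 0.254 0; -0.069 0.01 -0.017 0 0.38 0; -0.092 0.014 -0.022 0 0.507 0; -0.115 0.018 -0.028 0 0.634 0; -0.138 0.021 -0.033 0 0.76 0; -0.16 0.025 -0.039 0 0.887 0; -0.1836 0.028 -0.044 0 1.013 0' -1
python3 -m crank '0 0 0 0 0 0; 0 0 0 0 0 0; 0 0 0 0 0 0'
python3 - <<'E'
from h import *
im=vision.camera('wrist');cv2.imwrite('pics/w6.png',im[:,:,::-1])
print(proj('wrist',[[.452,.151,.0],[.452,.151,.03]]))
import json;c=vision.get_calibration('wrist');json.dump({k:np.array(c[k]).tolist() for k in c},open('w6.json','w'))
E
python3 g.py .452 .151 .014 -59
```

```text
time: 18.95
ee_pos: [0.45, 0.1505, 0.1577]
tcp_rot: [-90.2, 0.0, -59.3]
wrist_force: [-1.0, -0.1, -0.4]
opening: 0.0853
time: 19.25
ee_pos: [0.4521, 0.1511, 0.1592]
tcp_rot: [-90.0, 0.0, -58.9]
wrist_force: [0.3, 0.2, -0.2]
opening: 0.0852
[[272.59569169 188.80969954]
 [272.54807717 199.96926195]]
t 19.3 pos [0.4522 0.1511 0.1593] rot [-90.    0.  -58.9] open 0.0856 F [ 0.8  0.1 -1.2]
shift [-0.      0.1453 -0.0002] turn y 0.0011
```

View pics/w6.png

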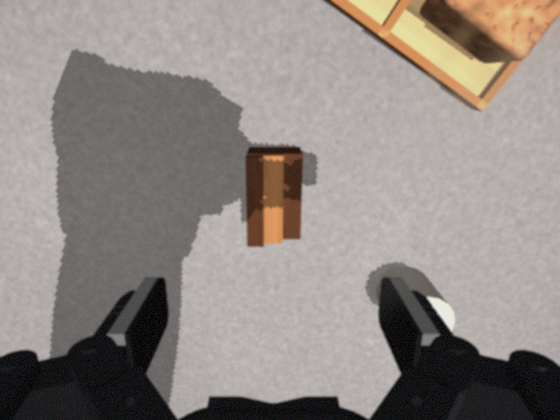

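Moulding spans x 246–302 px, centred at 274 (predicted 272.6), square to the jaws. Grip low on the full-width part.

```bash
python3 -m crank '0 0.045 0 0 0 0; 0 0.09 0 0 0 0; 0 0.12 0 0 0 0; 0 0.135 0 0 0 0; 0 0.144 0 0 0 0; 0 0.144 0 0 0 0; 0 0.144 0 0 0 0'
python3 -m crank '0 0 0 0 0 0; 0 0 0 0 0 0; 0 0 0 0 0 0; 0 0 0 0 0 0; 0 0 0 0 0 0; 0 0 0 0 0 0; 0 0 0 0 0 0; 0 0 0 0 0 0' 1 50
python3 -m crank '0 -0.01 0 0 0 0; 0 -0.04 0 0 0 0; 0 -0.08 0 0 0 0; 0 -0.12 0 0 0 0; 0 -0.145 0 0 0 0; 0 -0.145 0 0 0 0'
python3 g.py .635 -.123 .16 -7.7
```

```text
time: 20.0
ee_pos: [0.4524, 0.1512, 0.0165]
tcp_rot: [-90.0, -0.0, -59.0]
wrist_force: [0.3, -0.5, 0.6]
opening: 0.0853
time: 20.8
ee_pos: [0.4521, 0.1512, 0.0166]
tcp_rot: [-89.9, -0.0, -59.0]
wrist_force: [-0.7, 0.4, 4.7]
opening: 0.0392
time: 21.4
ee_pos: [0.4531, 0.1515, 0.1651]
tcp_rot: [-89.7, -0.1, -59.0]
wrist_force: [0.0, 0.3, -0.7]
opening: 0.0395
t 21.4 pos [0.4531 0.1515 0.1651] rot [-89.7  -0.1 -59. ] open 0.0395 F [ 0.   0.3 -0.7]
shift [0.329  0.0051 0.0147] turn y -0.8956
```

```bash
python3 -m crank '0.041 0 0.002 0 -0.112 0; 0.082 0 0.004 0 -0.224 0; 0.123 0 0.005 0 -0.336 0; 0.164 0 0.007 0 -0.448 0; 0.205 0 0.009 0 -0.56 0; 0.247 0 0.011 0 -0.672 0; 0.288 0 0.013 0 -0.784 0; 0.329 0 0.0147 0 -0.896 0'
python3 -m crank '0 0 0 0 0 0; 0 0 0 0 0 0; 0 0 0 0 0 0'
python3 - <<'E'
from h import *
im=vision.camera('wrist');cv2.imwrite('pics/w7.png',im[:,:,::-1])
R=lambda x,y:[.629+x*-.134+y*.991,-.168+x*-.991+y*-.134,.012]
print(proj('wrist',[R(-.093,-.048),R(-.093,.048),R(0,-.048),R(0,.048)]).round(0).tolist())
E
python3 g.py .635 -.123 .0225 -7.7
```

```text
time: 22.2
ee_pos: [0.6339, -0.125, 0.1597]
tcp_rot: [-90.0, 0.1, -7.4]
wrist_force: [0.8, 1.0, -0.6]
opening: 0.0394
time: 22.5
ee_pos: [0.6331, -0.1228, 0.1603]
tcp_rot: [-90.0, 0.1, -7.7]
wrist_force: [0.4, 0.4, -0.6]
opening: 0.0392
[[211.0, 131.0], [340.0, 131.0], [217.0, 245.0], [333.0, 245.0]]
t 22.6 pos [ 0.6331 -0.1225  0.1608] rot [-90.    0.   -7.7] open 0.0394 F [-0.8  0.3 -0.7]
shift [ 0.0019  0.1383 -0.0002] turn y 0.0005
```

View pics/w7.png

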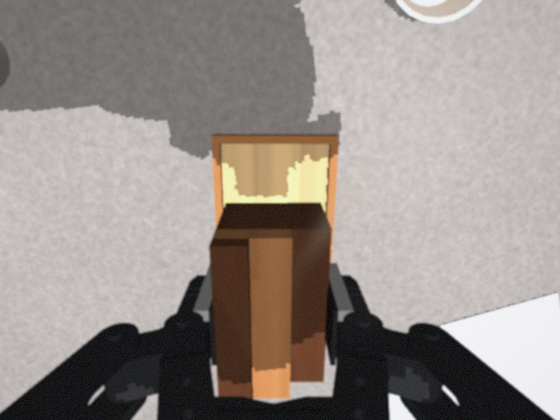

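Tray2's end corners are at (213,136) and (339,136), so it lies about 4 mm further from me along −y than taken: bays at about (.635,−.127) and (.623,−.216). Placing the moulding.

```bash
python3 -m crank '0.001 0.04 -0.004 0 0 0; 0.001 0.08 -0.004 0 0 0; 0.001 0.11 -0.004 0 0 0; 0.001 0.128 -0.004 0 0 0; 0.001 0.137 -0.004 0 0 0; 0.001 0.137 -0.004 0 0 0; 0.001 0.137 -0.004 0 0 0'
python3 g.py .635 -.127 .0225
```

```text
time: 23.25
ee_pos: [0.6346, -0.1271, 0.0251]
tcp_rot: [-90.0, -0.1, -7.6]
wrist_force: [-0.1, -0.4, -0.1]
opening: 0.0392
t 23.2 pos [ 0.6346 -0.1271  0.0251] rot [-90.   -0.1  -7.6] open 0.0392 F [-0.1 -0.4 -0.1]
shift [0.0004 0.0026 0.0002] turn y 0.0
```

```bash
python3 -m crank '0 0.0025 0 0 0 0; 0 0.0025 0 0 0 0; 0 0.0025 0 0 0 0'
python3 -m crank '0 0 0 0 0 0; 0 0 0 0 0 0; 0 0 0 0 0 0; 0 0 0 0 0 0; 0 0 0 0 0 0' -0.2
python3 -m crank '0 -0.02 0 0 0 0; 0 -0.05 0 0 0 0; 0 -0.09 0 0 0 0; 0 -0.135 0 0 0 0; 0 -0.16 0 0 0 0; 0 -0.16 0 0 0 0'
python3 g.py .431 .0055 .17 -7.7
```

```text
time: 23.55
ee_pos: [0.6343, -0.1276, 0.0217]
tcp_rot: [-90.0, -0.0, -7.7]
wrist_force: [-0.4, 0.8, 0.5]
opening: 0.0392
time: 24.05
ee_pos: [0.6341, -0.1276, 0.0213]
tcp_rot: [-90.0, -0.0, -7.7]
wrist_force: [-0.7, -0.8, 0.5]
opening: 0.0514
time: 24.65
ee_pos: [0.6356, -0.1279, 0.1862]
tcp_rot: [-90.0, -0.4, -7.7]
wrist_force: [-0.0, 0.9, -0.1]
opening: 0.0513
t 24.6 pos [ 0.6356 -0.1279  0.1862] rot [-90.   -0.4  -7.7] open 0.0513 F [-0.   0.9 -0.1]
shift [-0.2206  0.0162  0.1048] turn y 0.0003
```

```bash
python3 -m crank '-0.04 0.002 0.019 0 0 0; -0.08 0.005 0.038 0 0 0; -0.12 0.008 0.057 0 0 0; -0.16 0.011 0.076 0 0 0; -0.2 0.014 0.095 0 0 0; -0.2206 0.016 0.105 0 0 0; -0.2206 0.016 0.105 0 0 0; -0.2206 0.016 0.105 0 0 0' -1
python3 - <<'E'
from h import *
im=vision.camera('wrist');cv2.imwrite('pics/w8.png',im[:,:,::-1])
print(proj('wrist',[[.431,.0055,.076]]))
E
python3 g.py .431 .0055 .027
```

```text
time: 25.45
ee_pos: [0.4295, 0.0061, 0.165]
tcp_rot: [-90.0, -0.0, -7.6]
wrist_force: [0.8, -0.2, 0.6]
opening: 0.0855
[[273.97529504 218.69365789]]
t 25.5 pos [0.4299 0.0058 0.165 ] rot [-90.   -0.   -7.7] open 0.0849 F [ 0.6 -0.4  0.4]
shift [ 0.0011  0.138  -0.0002] turn y 0.0
```

View pics/w8.png

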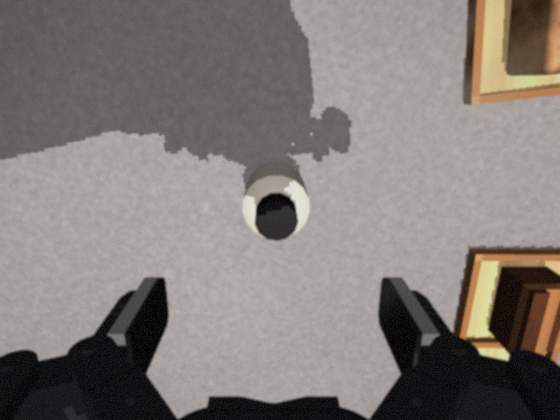

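Cap centre at (276,217), predicted (274,219), so well centred. Block and moulding are visible in their bays. Grip the bottle.

```bash
python3 -m crank '0.001 0.045 0 0 0 0; 0.001 0.09 0 0 0 0; 0.001 0.12 0 0 0 0; 0.001 0.132 0 0 0 0; 0.001 0.138 0 0 0 0; 0.001 0.138 0 0 0 0; 0.001 0.138 0 0 0 0'
python3 -m crank '0 0 0 0 0 0; 0 0 0 0 0 0; 0 0 0 0 0 0; 0 0 0 0 0 0; 0 0 0 0 0 0; 0 0 0 0 0 0; 0 0 0 0 0 0; 0 0 0 0 0 0' 1 40
python3 -m crank '0 -0.01 0 0 0 0; 0 -0.04 0 0 0 0; 0 -0.08 0 0 0 0; 0 -0.12 0 0 0 0; 0 -0.145 0 0 0 0; 0 -0.145 0 0 0 0'
python3 g.py .623 -.216 .175 -7.7
```

```text
time: 26.2
ee_pos: [0.4316, 0.0057, 0.0287]
tcp_rot: [-90.0, -0.1, -7.7]
wrist_force: [-0.1, 0.3, 0.8]
opening: 0.0853
time: 27.0
ee_pos: [0.431, 0.0059, 0.0283]
tcp_rot: [-90.0, -0.1, -7.7]
wrist_force: [-1.4, 0.1, 5.2]
opening: 0.0472
time: 27.6
ee_pos: [0.4319, 0.0059, 0.1766]
tcp_rot: [-89.9, -0.3, -7.7]
wrist_force: [-0.1, -0.3, -1.6]
opening: 0.0469
t 27.6 pos [0.4319 0.0059 0.1766] rot [-89.9  -0.3  -7.7] open 0.0469 F [-0.1 -0.3 -1.6]
shift [ 0.219   0.0016 -0.1943] turn y 0.0004
```

```bash
python3 -m crank '0.036 0 -0.032 0 0 0; 0.073 0 -0.065 0 0 0; 0.11 0 -0.097 0 0 0; 0.146 0 -0.13 0 0 0; 0.183 0 -0.162 0 0 0; 0.219 0 -0.194 0 0 0; 0.219 0 -0.194 0 0 0; 0.219 0 -0.194 0 0 0'
python3 -m crank '0 0 0 0 0 0; 0 0 0 0 0 0'
python3 g.py .623 -.216 .0335
```

```text
time: 28.4
ee_pos: [0.6214, -0.2163, 0.1699]
tcp_rot: [-89.9, 0.2, -7.7]
wrist_force: [-0.6, 1.4, -0.5]
opening: 0.0469
time: 28.6
ee_pos: [0.6211, -0.2147, 0.1732]
tcp_rot: [-90.0, -0.1, -7.6]
wrist_force: [-0.1, 0.6, -0.3]
opening: 0.0472
t 28.6 pos [ 0.6211 -0.2147  0.1732] rot [-90.   -0.1  -7.6] open 0.0472 F [-0.1  0.6 -0.3]
shift [ 0.002   0.1397 -0.001 ] turn y 0.0
```

```bash
python3 -m crank '0.001 0.04 -0.001 0 0 0; 0.001 0.08 -0.001 0 0 0; 0.001 0.11 -0.001 0 0 0; 0.001 0.13 -0.001 0 0 0; 0.001 0.139 -0.001 0 0 0; 0.001 0.139 -0.001 0 0 0; 0.001 0.139 -0.001 0 0 0; 0.001 0.139 -0.001 0 0 0'
python3 g.py .623 -.216 .0335
```

```text
time: 29.4
ee_pos: [0.6229, -0.2167, 0.0346]
tcp_rot: [-90.0, -0.1, -7.7]
wrist_force: [0.9, -0.6, -1.3]
opening: 0.047
t 29.4 pos [ 0.6229 -0.2167  0.0346] rot [-90.   -0.1  -7.7] open 0.047 F [ 0.9 -0.6 -1.3]
shift [0.     0.0011 0.0007] turn y 0.0
```

Release, lift clear, then check all with fresh scene and side pictures.

```bash
python3 -m crank '0 0.001 0 0 0 0; 0 0.001 0 0 0 0'
python3 -m crank '0 0 0 0 0 0; 0 0 0 0 0 0; 0 0 0 0 0 0; 0 0 0 0 0 0; 0 0 0 0 0 0' -0.5
python3 -m crank '0 -0.03 0 0 0 0; 0 -0.07 0 0 0 0; 0 -0.11 0 0 0 0; 0 -0.15 0 0 0 0; 0 -0.19 0 0 0 0; 0 -0.22 0 0 0 0; 0 -0.22 0 0 0 0'
python3 -m crank '-0.04 0 0 0 0 0; -0.08 0 0 0 0 0; -0.12 0 0 0 0 0; -0.16 0 0 0 0 0; -0.2 0 0 0 0 0; -0.24 0 0 0 0 0; -0.24 0 0 0 0 0; -0.24 0 0 0 0 0'
python3 - <<'E'
from h import *
a=cv2.cvtColor(vision.camera('side'),cv2.COLOR_RGB2BGR)[110:330,130:390];b=cv2.cvtColor(vision.camera('scene'),cv2.COLOR_RGB2BGR)[140:310,190:450]
im=np.hstack([cv2.resize(a,(400,338),interpolation=3),cv2.resize(b,(400,338),interpolation=3)])
a=cv2.convertScaleAbs(a,alpha=1.2)
cv2.imwrite('pics/f1.png',cv2.resize(a,None,fx=2.7,fy=2.7,interpolation=3)); cv2.imwrite('pics/f2.png',cv2.convertScaleAbs(cv2.resize(b,None,fx=3,fy=3,interpolation=3),alpha=1.5))
E
python3 g.py .6 0 .2
```

```text
time: 29.6
ee_pos: [0.6229, -0.2168, 0.0332]
tcp_rot: [-90.0, -0.1, -7.7]
wrist_force: [-0.6, 0.4, 5.4]
opening: 0.0471
time: 30.1
ee_pos: [0.6224, -0.2168, 0.0321]
tcp_rot: [-90.0, 0.0, -7.7]
wrist_force: [0.2, 0.2, 0.4]
opening: 0.0638
time: 30.8
ee_pos: [0.6235, -0.2172, 0.2575]
tcp_rot: [-90.1, -0.4, -7.7]
wrist_force: [0.3, -0.1, 0.3]
opening: 0.0645
time: 31.6
ee_pos: [0.3843, -0.1848, 0.2523]
tcp_rot: [-90.0, -0.1, -7.7]
wrist_force: [0.0, -0.8, -0.1]
opening: 0.0639
t 31.7 pos [ 0.3852 -0.1849  0.2519] rot [-90.    0.   -7.7] open 0.0644 F [ 0.1 -1.  -0.5]
shift [0.1882 0.0519 0.2119] turn y 0.0
```

View pics/f1.png

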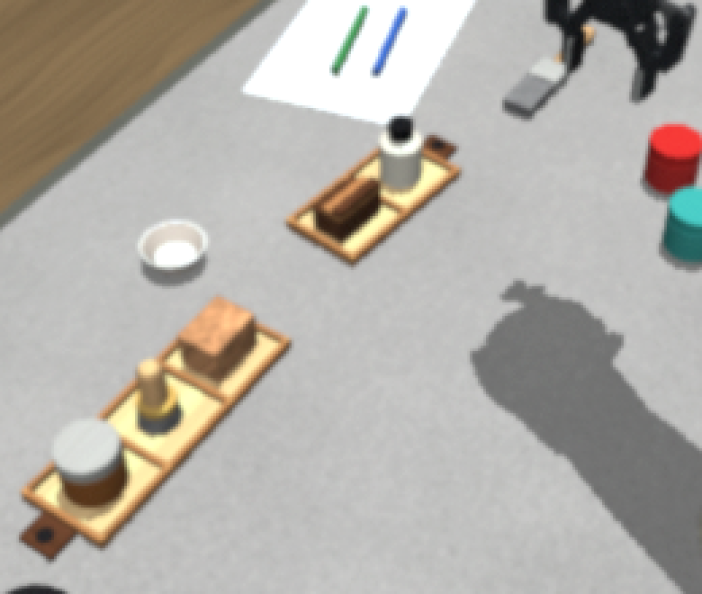

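View pics/f2.png

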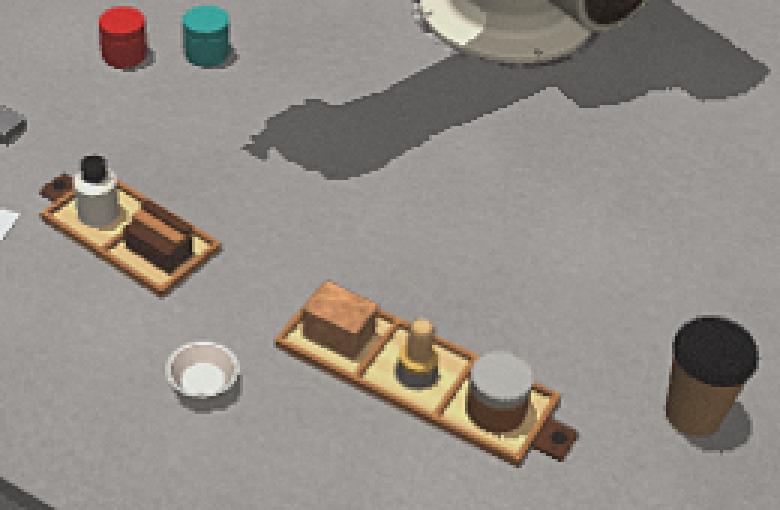

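Both views show all five things upright in their bays. In the side view the bottle's foot (402,180) sits on its bay centre (402,177), and the moulding's (≈347,223) on its (347,221). Jar (90,480), stubby (158,410) and cork (218,345) stand inside their bays. The cup, dish and flat brush look undisturbed.

```bash
python3 -c "
from workcell import bot
print(bot.job_done())"
```

```text
the job is handed in; nothing more can be done
None
```

Both kits are made up and the job is handed in at about 32 s of the 128 s allowed; no verdict is reported. In the three-bay tray the amber jar is next to the tab, the stubby brush is in the middle and the cork block is farthest. In the two-bay tray the bottle is next to the tab and the moulding is in the other bay.

- **Final check:** In the last side and scene pictures all five things stand upright inside their bays. The bottle and moulding are within a few millimetres of their bay centres, judged by eye. The arm was parked clear of everything, and the dish, cup and visible part of the flat brush look undisturbed.
- **Grasps:** The finger opening at each grip was 1–2 mm under the known width of the part.
- **Disagreements:** The two fixed cameras differed by 3–11 mm in x. The wrist camera then moved tray3 about 4 mm along x and tray2 about 4 mm along y, and I corrected for both before placing. The cork block was let go about 3 mm above the floor of its bay and still came to rest flat.

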